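# Seat the index plate on the milling stand and lock it

## Robot

A 6-joint arm with a two-finger parallel gripper is mounted at the origin on the work surface; the furniture and walls round the work are solid. World frame = base frame: x ahead of the robot, y to its left, z up, the work surface at z = 0. Lengths are in mm, angles in degrees, forces in N, time in s.
With the tool pointing down it reaches from about 350 to 925 mm from the base axis. Payload 6.4 kg.
Tool frame: the origin (TCP) lies at the very end of the fingers, on their centre line; the grasp point (between the pads) lies 19 mm behind it; z points along the fingers, y is the line along which they close (so a half turn about z gives the same grasp; the last joint's range is limited). The gripper opens to 85 mm and grips with 20 to 120 N. Pads are 22 mm wide; open, the fingers measure 114 mm over their backs; the gripper's body (76 mm by 85 mm) begins 54 mm behind the grasp point. The pads swing forward as they close: fully open they stand 13 mm farther back than shut.
Start: joints at [-73.459, 14.043, 89.255, -0, 76.702, -9.975], TCP at [290.202, -581.633, 231.29] pointing down, gripper open.
Joint ranges: [-179.41, 179.41], [-58.25, 129.5], [7.25, 145.43], [-54.29, 234.29], [11.92, 165.04], [-157.13, 157.13]. Speed limits (degrees/s): [147.25, 147.25, 180, 180, 180, 180].

## Interface

Orientations are given as [roll, pitch, yaw] about the fixed x, y, z axes, in that order (R = Rz(yaw) Ry(pitch) Rx(roll)).
In Python, from workcell import r, viewer gives the robot as it stands.
- The arm moves only by the shell command python3 -m jog 'ROWS' [FORCE]. ROWS is JSON, a list that holds one entry, the list of rows, each a list of 7 numbers: the opening, from 0 (shut) to 1 (fully open), then the shift along the tool's x, y, z in m, then the turn, a rotation vector about the tool's x, y, z in rad. A call has 1 to 8 rows; each row is the pose to reach, as a shift and turn from the pose commanded when the call began, along the tool's axes at that moment; what a row does not reach only later rows make up. A row lasts 1/10 s, in which the tool goes at most 50 mm and 8.59 degrees, less where a joint would pass 70% of its speed; a pose out of reach is approached as far as the arm can. A call with a gripper value outside its range is refused whole. The fingers move at their own pace and stop on an object; FORCE is the grip in N (left out, the last holds). Time passes only in rows, so rows that repeat a pose let the fingers close. It gives the time, the measured TCP pose, the force, the opening and the grip force at its end, in the units of the state.
- r.read_state(): the state, without advancing time (a new reading comes with each control period).
- viewer.read_camera(name): name is "side" or "top"; returns the picture (384x512x3 uint8, red, green, blue); there is no depth.
- viewer.camera_info(name): a dict with "camera_matrix" (3x3 intrinsics, pixels), "rvec" (rotation vector, rad) and "tvec" (3), from world to camera coordinates, as OpenCV has them. Camera axes: x right, y down, z forward; pixel columns grow to the right and rows downward; lengths in mm; the calibration is good to about 2 mm. A picture is of the moment at which its call begins. camera_info takes no time and is no camera call.
- r.finish_job(): hands the job in; it is judged then, once.
Trained networks look in the newest picture that a camera, given by its name, has taken for a name from the list of things; names that differ only in an ending like _2 or _b are one class to them, and where a whole thing is asked for, a point or a joint stands for the part that bears it (a point fixed in the world has none). Each returns a list of dicts, best first, with "confidence" (0 to 1); they miss things now and then, are a little off and sometimes report something else, mostly with a low value. They report only what shows in the picture. A call takes as long as a camera call. They do not tell look-alikes from the thing itself.
- viewer.recognise(query, camera): "rect" ([left, top, right, bottom] as shares, 0 to 1, of the picture: columns of its width, rows of its height, round what is visible of it).
- viewer.silhouettes(query, camera): "region" (384x512 bool, what is visible of it) and "rect" ([left, top, right, bottom] as shares, 0 to 1, of the picture: columns of its width, rows of its height, round what is visible of it).
- viewer.mark_of(query, camera): "at" ([column, row] as shares, 0 to 1, of the picture: columns of its width, rows of its height: a listed point, or the origin of a listed thing).
The state is a dict: "t": time; "joint_pos": joint angles; "dq": joint speeds; "joint_efforts": joint torques, N m; "tcp_pos": TCP position; "tool_rot": TCP orientation; "ft_force": force on the tool from outside, world axes, zero at the start; "torque": the same for the moment, N m; "gripper_width": finger opening in mm; "finger_force": force on a finger pad.
Only numpy, scipy, OpenCV 4.12 (cv2) and the standard library are available. Lean on these libraries where they do the work, as an engineer would, in place of code of your own. Each camera call takes 0.05 s, during which the arm holds its last target. There are 200 camera calls.

## Task

Pick up the blue index plate by its white hub and lower it gently over the stand's steel shaft and brass anti-rotation pin together, feeling for the pin, until it lies flush on the aluminium head; never press it hard against the stand. Then swing the red keeper fully in over the edge of the plate and let go, leaving the dental cast, denture, jar and cup where they are.

Things in the scene. Friction and masses are not known exactly. Their poses are not given: they have to be found in the camera images.
- plate: Loose index plate, 0.14-0.28 kg, flat on the bench: blue flange 96 x 56 x 8 mm (x, y, z), on its centre a white hub 36 x 30 mm (x, y), 8 to 44 mm above the underside; grip it across the 30 mm flats (along y). Origin: centre of the underside; z up. A 13 mm bore runs through at the origin, an 8 mm pin hole at x = +34 mm, y = 0, between two yellow dots; 1 mm chamfers underneath.
- stand: Fixed grey milling stand; base 168 x 112 x 24 mm spans x -96 to +72, y -56 to +56 mm of its origin (bench height, on the shaft's axis; z up). On it a 92 mm aluminium head, top (the seat) 32 mm above the bench, carrying the shaft and the pin. The head's angle is unknown and unreported: from the shaft, the pin lies within 0.40 rad either side of the stand's +x. The head is too stiff to turn.
- seat (a point): Point on the shaft's axis on the head's top face, 32 mm above the bench; axes as the stand. A fully seated plate has its origin here. The brass pin, 7 mm diameter, 34 mm from this axis, tops out 16 mm above the seat (last 2 mm tapered to 3 mm). The plate drops over it only within about 0.03 rad of the right angle; otherwise its underside stops on the pin's top.
- keeper (a joint): Angle of the red keeper bar about its upright pivot: about 0 open (bar points to the stand's -y), grows anticlockwise from above, 1.57 closed (bar to the stand's +x, over the plate's edge), stop at 1.62. Needs about 1 N at the knob and stays where left. The bar's underside is 10 mm above the seat: it passes 2 mm above a seated plate and hits one that is not down.
- keeper_knob (a point): Centre of the top of the keeper's upright black knob, 11 mm diameter, 20 mm tall above the bar; the knob is 28 mm from the pivot; its top is 71 mm above the bench.
- keeper_pivot (a point): The keeper's pivot axis, fixed to the stand at its x = -68 mm, y = 0; 41 mm above the bench; axes as the stand.
- cast: Bystander: loose yellow stone dental cast, 44 x 48 x 28 mm; origin at the centre of its underside.
- denture: Bystander: loose pink denture base with teeth, 44 x 52 x 23 mm; origin at the centre of its underside.
- jar: Bystander: loose jar with a white lid, 58 mm diameter, 42 mm tall; origin at the centre of its underside.
- cup: Bystander: loose white mixing cup, 55 mm diameter, 50 mm tall; origin at the centre of its underside.
- shaft_top (a point): Top of the stand's fixed vertical steel shaft, 12 mm diameter, 50 mm above the seat; its last 5 mm taper to 6 mm diameter. Axes as the stand. Shaft and pin are delicate: all contact forces between plate and stand together, side forces included, should stay under 25 N.
Not all that is in view belongs to the job. There is more than one size of the stand; the one meant has the size given above.

How it is judged:
By the outcome, as a careful person would: the job done as asked, in the order asked, and still so for the second after the job is handed in, with the robot touching nothing.
It also fails if it takes over 72 s, if anything falls off the work surface, if the arm or the gripper's body presses on something with over 40 N, if the wrist force passes 120 N, or if a joint passes its speed limit or range.

## Working session

There is one attempt and no reset: what is moved stays moved. The work goes in short steps, Python scripts to look and compute and a shell command to move; the robot and the scene stay as the last step left them, time stands still between calls to the robot, and variables do not carry over. Pictures are saved under pics/ and viewed, at most 10 in all, crops included, and the job is handed in when it is done.

```bash
mkdir -p pics; cat > h.py <<'E'
import numpy as np, cv2
from workcell import r, viewer
def cam(n):
    i=viewer.camera_info(n); return np.array(i["camera_matrix"],float),np.array(i["rvec"],float),np.array(i["tvec"],float)
def ray(n,uv):
    K,rv,t=cam(n); R=cv2.Rodrigues(rv)[0]
    d=R.T@np.linalg.inv(K)@np.array([uv[0],uv[1],1.]); c=-R.T@t.ravel(); return c,d
def atz(n,uv,z):
    c,d=ray(n,uv); return c+d*(z-c[2])/d[2]
def proj(n,p):
    K,rv,t=cam(n); return cv2.projectPoints(np.array(p,float).reshape(-1,1,3),rv,t,K,None)[0].reshape(-1,2)
def snap(n): return viewer.read_camera(n)
def save(im,f): cv2.imwrite("pics/"+f,cv2.cvtColor(im,cv2.COLOR_RGB2BGR))
E
python3 - <<'E'
from h import *
a=snap("top"); b=snap("side"); save(a,"top0.png"); save(b,"side0.png")
for n in("top","side"):
    c,_=ray(n,(0,0)); print(n,c.round(0))
    for q in("plate","stand","shaft_top","keeper_knob","keeper_pivot","cast","denture","jar","cup"):
        for m in viewer.mark_of(q,n)[:3]:
            print(n,q,round(m["confidence"],2),(np.array(m["at"])*[512,384]).round(1))
print(r.read_state())
E
```

```text
top [ 165.  133. 1469.]
top stand 0.66 [288.4 235.5]
top stand 0.66 [200.6 288.2]
top stand 0.63 [222.5 170.8]
top shaft_top 0.9 [197.6 287.9]
top shaft_top 0.87 [222.1 164.8]
top shaft_top 0.71 [293.8 230.7]
top keeper_knob 0.49 [198.1 307.2]
top keeper_knob 0.42 [230.  186.5]
top keeper_knob 0.31 [218.7 189.2]
top keeper_pivot 0.76 [217. 191.]
top keeper_pivot 0.7 [192.1 304.1]
top cast 0.52 [222.  168.8]
top cast 0.45 [326.2 141. ]
top denture 0.58 [290.4 124.3]
top jar 0.84 [173.  149.1]
top cup 0.82 [179.7 175.9]
side [ 626. -365. 1078.]
side plate 0.85 [261.8 286. ]
side stand 0.97 [185.5 145.9]
side stand 0.93 [291.5 194.9]
side stand 0.79 [202.5 232.3]
side shaft_top 0.89 [294.6 177.8]
side shaft_top 0.78 [182.2 131.4]
side shaft_top 0.74 [199.3 218.9]
side keeper_knob 0.59 [166.9 136.1]
side keeper_knob 0.51 [267.2 179.8]
side keeper_knob 0.5 [158.6 229.9]
side keeper_pivot 0.95 [268.9 177. ]
side keeper_pivot 0.91 [172.4 127.7]
side keeper_pivot 0.7 [163.3 221.2]
side cast 0.61 [299.7 314.3]
side denture 0.74 [326.3 276.2]
side jar 0.71 [324.7 156.4]
side cup 0.61 [299.7 150.1]
side cup 0.35 [327.4 276.4]
{'t': 1.0, 'joint_pos': array([-7.34593360e+01,  1.40436816e+01,  8.92541787e+01, -1.23339559e-03,
        7.67024658e+01, -9.97706427e+00]), 'dq': array([ 0.03403914,  0.02860594, -0.08705494,  0.08220846,  0.09881792,
        0.02489926]), 'joint_efforts': array([-2.49675559e-04, -4.29518652e+01, -3.26432312e+01, -1.41713167e-04,
        4.72119100e-04, -1.70351946e-07]), 'tcp_pos': array([ 290.19466202, -581.64240125,  231.29597221]), 'tool_rot': array([-1.79999471e+02,  1.12568542e-03,  2.65180119e+01]), 'ft_force': array([0.22766267, 0.74050321, 0.07999472]), 'torque': array([-0.03969926, -0.0166204 , -0.01376834]), 'finger_force': 0.0, 'gripper_width': 85.30804228955614}
```

View pics/top0.png

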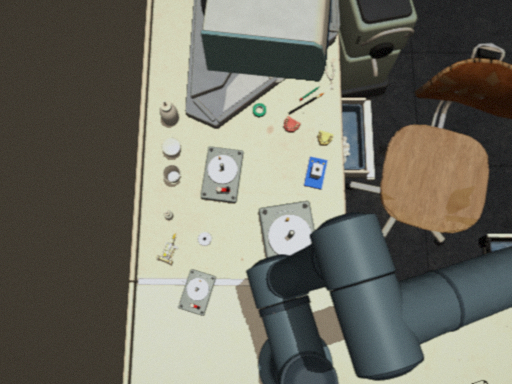

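View pics/side0.png

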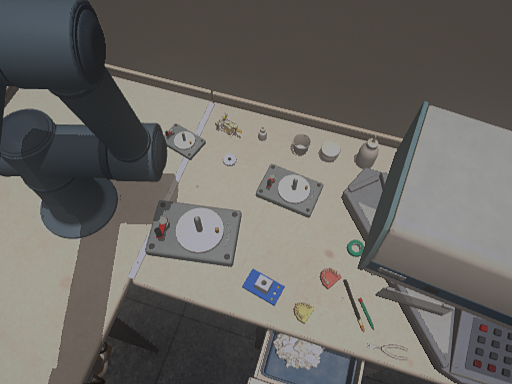

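```bash
python3 - <<'E'
from h import *
ims={n:snap(n) for n in("top","side")}
print(proj("top",[[0,0,0],[500,0,0],[500,-300,0]]).round(0),proj("side",[[0,0,0],[500,0,0],[500,-300,0]]).round(0))
for n in("top","side"):
  for q in("stand","plate","cast","denture","jar","cup"):
    for s in viewer.silhouettes(q,n)[:4]:
        m=s["region"]; ys,xs=np.nonzero(m)
        z={"stand":24,"plate":8}.get(q,25)
        P=np.array([atz(n,(u,v),z)[:2] for u,v in zip(xs,ys)],np.float32)
        (c,wh,a)=cv2.minAreaRect(P); print(n,q,round(s["confidence"],2),"px",xs.mean().round(),ys.mean().round(),"world",np.round(c),np.round(wh),round(a,1))
a=ims["side"][120:300,140:350]; save(cv2.resize(a,(798,684),interpolation=cv2.INTER_CUBIC)[:600],"crop1.png")
E
```

```text
[[295. 365.]
 [293. 195.]
 [390. 195.]] [[ 79. 203.]
 [245. 254.]
 [206. 368.]]
top stand 0.86 px 221.0 175.0 world [559. 222.] [111. 170.] 82.5
top stand 0.78 px 196.0 292.0 world [202. 288.] [ 80. 119.] 73.3Traceback (most recent call last):
  File "<stdin>", line 9, in <module>
  File "h.py", line 9, in atz
    c,d=ray(n,uv); return c+d*(z-c[2])/d[2]
        ~~~^^^^^^
  File "h.py", line 6, in ray
    K,rv,t=cam(n); R=cv2.Rodrigues(rv)[0]
           ~~~^^^
  File "h.py", line 4, in cam
    i=viewer.camera_info(n); return np.array(i["camera_matrix"],float),np.array(i["rvec"],float),np.array(i["tvec"],float)
ValueError: time passes only in moves, steps and waits
```

```bash
python3 - <<'E'
import re
s=open('h.py').read()
s=s.replace("def cam(n):\n    i","C={}\ndef cam(n):\n    if n not in C: C[n]=_cam(n)\n    return C[n]\ndef _cam(n):\n    i")
s=s.replace("def snap","""def pts(n,xs,ys,z):
    K,rv,t=cam(n); R=cv2.Rodrigues(rv)[0]
    d=(R.T@np.linalg.inv(K)@np.vstack([xs,ys,np.ones(len(xs))])).T; c=-R.T@t.ravel()
    return (c+d*((z-c[2])/d[:,2])[:,None])[:,:2].astype(np.float32)
def snap""")
open('h.py','w').write(s)
E
python3 - <<'E'
from h import *
ims={n:snap(n) for n in("top","side")}
for n in("top","side"):
  for q in("stand","plate","cast","denture","jar","cup"):
    for s in viewer.silhouettes(q,n)[:4]:
        ys,xs=np.nonzero(s["region"])
        (c,wh,a)=cv2.minAreaRect(pts(n,xs,ys,{"stand":24,"plate":8}.get(q,25))); print(n,q,round(s["confidence"],2),"px",xs.mean().round(),ys.mean().round(),"world",np.round(c),np.round(wh),round(a,1))
for q,n,uv,z in [("shaft","top",(222.1,164.8),82),("shaft","side",(294.6,177.8),82),("pivot","top",(217,191),41),("pivot","side",(268.9,177),41),("plate","side",(261.8,286),0)]: print(q,n,atz(n,uv,z).round(0))
S=ims["side"][155:225,250:330]; T=ims["top"][135:215,180:340]
A=cv2.resize(S,(640,560),interpolation=cv2.INTER_CUBIC); save(A,"crop1.png")
save(cv2.resize(T,(800,400),interpolation=cv2.INTER_CUBIC),"crop2.png")
E
```

```text
top stand 0.85 px 285.0 227.0 world [391.  21.] [154. 158.] 9.5
top stand 0.78 px 221.0 175.0 world [558. 223.] [115. 171.] 83.9
top stand 0.72 px 196.0 292.0 world [202. 288.] [ 83. 124.] 73.2
top plate 0.56 px 315.0 173.0 world [570. -68.] [57. 99.] 77.1
top cast 0.62 px 324.0 137.0 world [677. -98.] [45. 45.] 70.8
top denture 0.53 px 290.0 125.0 world [721.   9.] [52. 48.] 62.3
top jar 0.81 px 171.0 147.0 world [643. 383.] [62. 60.] 0.4
top cup 0.74 px 171.0 147.0 world [645. 381.] [65. 58.] 45.3
top cup 0.62 px 171.0 173.0 world [561. 376.] [56. 52.] 66.6
side stand 0.92 px 289.0 190.0 world [562. 214.] [126. 173.] 83.4
side stand 0.67 px 194.0 233.0 world [350.  11.] [238. 164.] 9.3
side plate 0.77 px 263.0 286.0 world [571. -71.] [57. 96.] 79.2
side plate 0.36 px 301.0 143.0 world [551. 392.] [78. 54.] 78.3
side cast 0.64 px 302.0 311.0 world [ 681. -104.] [49. 43.] 67.0
side denture 0.82 px 329.0 276.0 world [726.   1.] [50. 41.] 60.5
side denture 0.34 px 263.0 286.0 world [573. -77.] [56. 94.] 77.3
side jar 0.79 px 330.0 150.0 world [645. 381.] [54. 77.] 12.0
side cup 0.65 px 301.0 143.0 world [557. 379.] [52. 78.] 14.9
side cup 0.64 px 289.0 190.0 world [562. 215.] [120. 167.] 82.5
shaft top [571. 217.  82.]
shaft side [571. 222.  82.]
pivot top [501. 233.  41.]
pivot side [498. 227.  41.]
plate side [568. -71.   0.]
```

View pics/crop1.png

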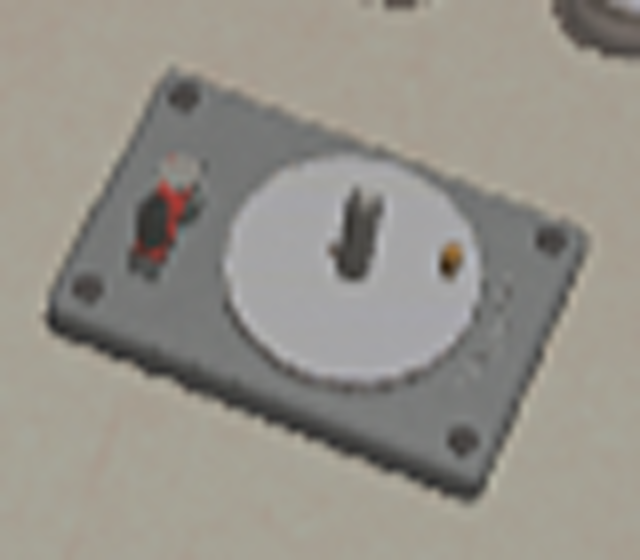

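View pics/crop2.png

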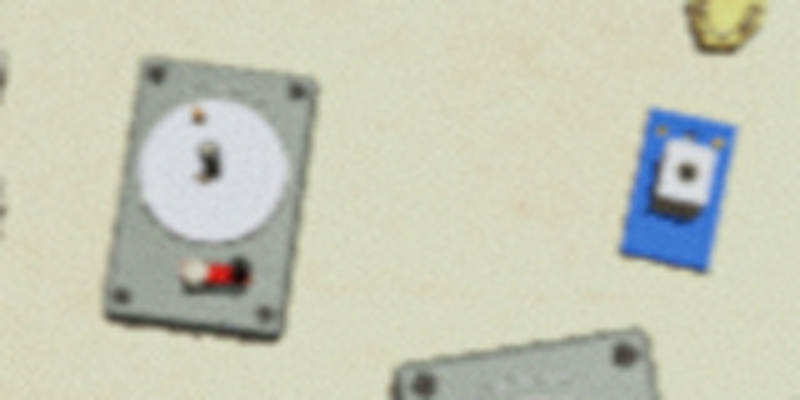

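Three stands, by centre in the top picture: small at (196,292), 120x80; large at (287,235), over 200 long; medium at (221,175), about 170x113. The medium one fits 168x112, and the crops confirm it: keeper with red bar at the low end, pin at about (220,158). The plate is at (315,173) with its dotted pin-hole end up, towards world +x. Next: finer fits.

```bash
python3 - <<'E'
from h import *
for n,(x0,y0,x1,y1),pb in(("top",(195,135,250,210),(300,150,332,195)),("side",(250,155,330,225),(235,262,292,308))):
    im=snap(n).astype(int)
    f=4
    def fit(mask,z):
        ys,xs=np.nonzero(mask); return xs,ys
    a=cv2.resize(im[y0:y1,x0:x1].astype(np.uint8),None,fx=f,fy=f,interpolation=cv2.INTER_CUBIC).astype(int)
    R,G,B=a[...,0],a[...,1],a[...,2]
    disc=((B>R-4)&(R>(165 if n=="top" else 140))).astype(np.uint8)
    k,l,st,c=cv2.connectedComponentsWithStats(disc); i=1+np.argmax(st[1:,4])
    cnt=max(cv2.findContours((l==i).astype(np.uint8),cv2.RETR_EXTERNAL,cv2.CHAIN_APPROX_NONE)[0],key=len)[:,0,:]
    cnt=cv2.convexHull(cnt)[:,0,:]
    toP=lambda c,o,z:pts(n,(c[:,0]+.5)/f-.5+o[0],(c[:,1]+.5)/f-.5+o[1],z)
    P=toP(cnt,(x0,y0),32); e=cv2.fitEllipse(P); print(n,"disc",np.round(e[0],1),np.round(e[1],1)); D=np.array(e[0])
    pin=((R-B>45)&(R-G>5)&(R-G<70)).astype(np.uint8)
    k,l,st,c=cv2.connectedComponentsWithStats(pin)
    for i in range(1,k):
        if st[i,4]>10:
            p=toP(c[i:i+1],(x0,y0),42)[0]; print(" pin?",st[i,4],(c[i]/f+[x0,y0]).round(1),p.round(1),"r",np.hypot(*(p-D)).round(1),"ang",np.degrees(np.arctan2(*(p-D)[::-1])).round(1))
    red=((R-G>70)&(R-B>70)).astype(np.uint8); ys,xs=np.nonzero(red)
    rr=cv2.minAreaRect(toP(np.c_[xs,ys],(x0,y0),46)); print(" red",np.round(rr[0],1),np.round(rr[1],1),rr[2])
    x0,y0,x1,y1=pb
    a=cv2.resize(im[y0:y1,x0:x1].astype(np.uint8),None,fx=f,fy=f,interpolation=cv2.INTER_CUBIC).astype(int)
    R,G,B=a[...,0],a[...,1],a[...,2]
    ys,xs=np.nonzero((B-R>40)); rr=cv2.minAreaRect(toP(np.c_[xs,ys],(x0,y0),7)); print(" plate",np.round(rr[0],1),np.round(rr[1],1),round(rr[2],2))
    w=((abs(R-B)<25)&(R>(190 if n=="top" else 160))).astype(np.uint8)
    k,l,st,c=cv2.connectedComponentsWithStats(w)
    i=min((j for j in range(1,k) if st[j,4]>60),key=lambda j:np.hypot(*(c[j]/f+[x0,y0]-[(x0+x1)/2,(y0+y1)/2]))); ys,xs=np.nonzero(l==i); rr=cv2.minAreaRect(toP(np.c_[xs,ys],(x0,y0),44)); print(" hub",np.round(rr[0],1),np.round(rr[1],1),round(rr[2],2))
    for s in viewer.silhouettes("stand",n)[:3]:
        yy,xx=np.nonzero(s["region"]); 
        if abs(xx.mean()-(221 if n=="top" else 289))<8:
            rr=cv2.minAreaRect(pts(n,xx,yy,24)); print(" stand",np.round(rr[0],1),np.round(rr[1],1),round(rr[2],2))
E
```

```text
top disc [574.8 219.4] [93.1 96. ]
 pin? 28 [219.5 157.6] [607. 229.] r 33.7 ang 16.6
 pin? 124 [223.4 189.6] [506.1 215. ] r 68.8 ang -176.3
 red [504.7 213.4] [10.9 14.4] 0.3965349793434143
 plate [571.  -70.5] [57.  97.8] 77.45
 hub [571.7 -70.4] [26.9 33.8] 77.62
 stand [557.7 222.6] [113.7 171.6] 82.51
side disc [573.8 219.1] [90.7 91.5]
 pin? 103 [271.5 180.7] [506.8 217.7] r 67.0 ang -178.8
 pin? 71 [306.4 186.7] [606.5 228.9] r 34.1 ang 16.7
 pin? 31 [269.5 186.6] [506.9 197.5] r 70.3 ang -162.1
 red [507.9 209.5] [ 8.2 28.6] 11.802014350891113
 plate [571.5 -72. ] [57.2 96.5] 77.39
 hub [572.7 -76.4] [146.  116.5] 17.67
 stand [561.6 216.6] [123.2 172.2] 83.43
```

```bash
cat > d.py <<'E'
import sys
from h import *
from scipy.spatial.transform import Rotation as Ro
x,y,z,yaw=map(float,sys.argv[1:5]); s=r.read_state()
R=Ro.from_euler('xyz',s["tool_rot"],degrees=True); T=Ro.from_euler('xyz',[180,0,yaw],degrees=True)
print("shift m",(R.inv().apply(np.array([x,y,z])-s["tcp_pos"])/1000).round(4),"turn",(R.inv()*T).as_rotvec().round(4))
E
python3 -m jog '[[[1,0.479,-0.331,0.08,0,0,0.683],[1,0.479,-0.331,0.08,0,0,0.683],[1,0.479,-0.331,0.08,0,0,0.683],[1,0.479,-0.331,0.08,0,0,0.683],[1,0.479,-0.331,0.08,0,0,0.683],[1,0.479,-0.331,0.08,0,0,0.683],[1,0.479,-0.331,0.08,0,0,0.683],[1,0.479,-0.331,0.08,0,0,0.683]]]' 25; python3 d.py 571 -71 90 -12.6
```

```text
t: 2.85
tcp_pos: [481.5, -233.8, 177.1]
tool_rot: [180.0, -0.0, -12.6]
ft_force: [0.6, -0.2, -0.4]
gripper_width: 85.6
finger_force: 0.0
shift m [ 0.0516 -0.1785  0.0871] turn [ 0.0004 -0.0008 -0.0006]
```

```bash
python3 -m jog '[[[1,0.052,-0.1785,0.087,0,0,0],[1,0.052,-0.1785,0.087,0,0,0],[1,0.052,-0.1785,0.087,0,0,0],[1,0.052,-0.1785,0.087,0,0,0],[1,0.052,-0.1785,0.087,0,0,0],[1,0.052,-0.1785,0.12,0,0,0],[1,0.052,-0.1785,0.15,0,0,0],[1,0.052,-0.1785,0.15,0,0,0]]]'; python3 d.py 571.2 -71 13 -12.6
```

```text
t: 3.65
tcp_pos: [567.2, -72.1, 23.3]
tool_rot: [-180.0, 0.5, -12.6]
ft_force: [-0.3, 0.8, -1.0]
gripper_width: 85.8
finger_force: 0.0
shift m [ 0.0038 -0.0019  0.0102] turn [-0.0007  0.0082 -0.0005]
```

```bash
python3 -m jog '[[[1,0,0,0.012,0,0,0],[1,0,0,0.012,0,0,0],[1,0,0,0.012,0,0,0]]]'; python3 d.py 571.2 -71 13 -12.6
```

```text
t: 3.95
tcp_pos: [571.3, -73.3, 16.2]
tool_rot: [180.0, -0.1, -12.6]
ft_force: [-0.6, 0.2, -1.1]
gripper_width: 85.5
finger_force: 0.0
shift m [-0.0006 -0.0022  0.0032] turn [ 0.0002 -0.002  -0.0006]
```

```bash
python3 -m jog '[[[1,-0.0005,-0.002,0.003,0,0,0],[0.2,-0.0005,-0.002,0.003,0,0,0],[0.2,-0.0005,-0.002,0.003,0,0,0],[0.2,-0.0005,-0.002,0.003,0,0,0],[0.2,-0.0005,-0.002,0.003,0,0,0],[0.2,-0.0005,-0.002,0.003,0,0,0],[0.2,-0.0005,-0.002,0.003,0,0,0],[0.2,-0.0005,-0.002,0.003,0,0,0]]]' 25
```

```text
t: 4.75
tcp_pos: [570.7, -70.8, 12.3]
tool_rot: [180.0, -0.0, -12.6]
ft_force: [-0.4, -0.4, 2.7]
gripper_width: 29.4
finger_force: 25.7
```

```bash
python3 -m jog '[[[0.2,0,0,-0.03,0,0,0],[0.2,0,0,-0.08,0,0,0],[0.2,0,0,-0.12,0,0,0],[0.2,0,0,-0.14,0,0,0],[0.2,0,0,-0.14,0,0,0],[0.2,0,0,-0.14,0,0,0]]]'; python3 d.py 574.3 219.3 150 16
```

```text
t: 5.35
tcp_pos: [569.5, -70.4, 150.5]
tool_rot: [-180.0, 0.1, -12.6]
ft_force: [0.0, 0.4, -3.5]
gripper_width: 29.7
finger_force: 26.0
shift m [-0.0586 -0.2837  0.0007] turn [-0.0009  0.0021 -0.4996]
```

```bash
python3 -m jog '[[[0.2,-0.008,-0.04,0,0,0,-0.08],[0.2,-0.018,-0.085,0,0,0,-0.16],[0.2,-0.027,-0.13,0,0,0,-0.24],[0.2,-0.036,-0.175,0,0,0,-0.32],[0.2,-0.045,-0.22,0,0,0,-0.4],[0.2,-0.053,-0.26,0,0,0,-0.46],[0.2,-0.0586,-0.2837,0,0,0,-0.4996],[0.2,-0.0586,-0.2837,0,0,0,-0.4996]]]'; python3 -m jog '[[[0.2,0,0,0,0,0,0],[0.2,0,0,0,0,0,0]]]'
python3 - <<'E'
from h import *
a=snap("top"); b=snap("side"); s=r.read_state(); print(s["tcp_pos"],s["tool_rot"])
z=s["tcp_pos"][2]-12
A=cv2.resize(a[120:220,170:290],(480,400),interpolation=cv2.INTER_CUBIC);B=cv2.resize(b[90:240,240:350],(293,400),interpolation=cv2.INTER_CUBIC)
save(np.hstack([A,B]),"lift.png")
for n,im in(("top",a),("side",b)):
    im=im.astype(int); R,G,B=im[...,0],im[...,1],im[...,2]
    m=((B-R>40)).astype(np.uint8); k,l,st,c=cv2.connectedComponentsWithStats(m); i=1+np.argmax(st[1:,4]); ys,xs=np.nonzero(l==i)
    rr=cv2.minAreaRect(pts(n,xs,ys,z+7)); print(n,st[i,4],np.round(rr[0],1),np.round(rr[1],1),round(rr[2],1))
E
```

```text
t: 6.15
tcp_pos: [572.8, 221.6, 148.4]
tool_rot: [-179.9, 0.3, 16.3]
ft_force: [0.1, -1.0, -2.4]
gripper_width: 29.6
finger_force: 26.3
t: 6.35
tcp_pos: [574.4, 217.9, 150.1]
tool_rot: [-180.0, 0.2, 15.9]
ft_force: [-0.3, -0.2, -3.0]
gripper_width: 29.4
finger_force: 26.3
[574.99257682 217.77226889 151.15137056] [-1.79997936e+02  8.55039080e-02  1.59098208e+01]
top 63 [721.2 108.7] [34.3 35. ] 0.4
side 377 [575.6 216.3] [96.6 54.8] 17.8
```

View pics/lift.png

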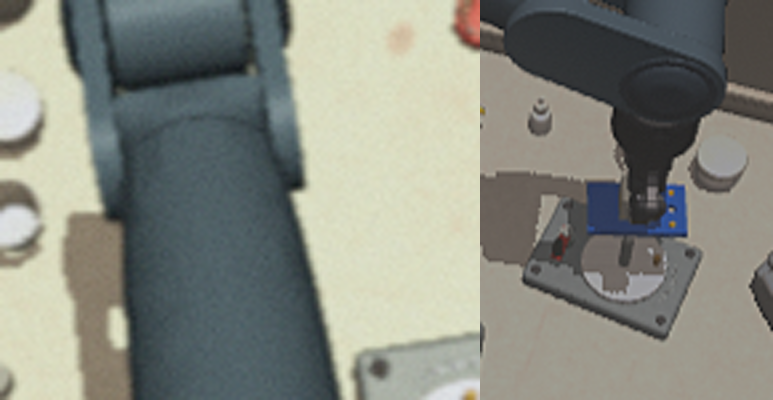

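```bash
python3 -m jog '[[[0.2,-0.0006,-0.0021,0.015,0,0,-0.002],[0.2,-0.0006,-0.0021,0.035,0,0,-0.002],[0.2,-0.0006,-0.0021,0.046,0,0,-0.002],[0.2,-0.0006,-0.0021,0.05,0,0,-0.002],[0.2,-0.0006,-0.0021,0.05,0,0,-0.002],[0.2,-0.0006,-0.0021,0.05,0,0,-0.002]]]'; python3 - <<'E'
from h import *
b=snap("side"); s=r.read_state(); print(s["tcp_pos"],s["tool_rot"])
z=s["tcp_pos"][2]-12.3; im=b.astype(int); R,G,B=im[...,0],im[...,1],im[...,2]
m=((B-R>40)).astype(np.uint8); k,l,st,c=cv2.connectedComponentsWithStats(m); i=1+np.argmax(st[1:,4]); ys,xs=np.nonzero(l==i)
rr=cv2.minAreaRect(pts("side",xs,ys,z+7)); print(st[i,4],np.round(rr[0],1),np.round(rr[1],1),round(rr[2],1))
E
```

```text
t: 7.05
tcp_pos: [574.7, 220.8, 102.7]
tool_rot: [180.0, -0.1, 16.1]
ft_force: [0.7, 0.1, -3.0]
gripper_width: 29.4
finger_force: 26.3
[574.81488357 220.92525652 102.99113583] [ 1.79991812e+02 -1.03327850e-01  1.61178943e+01]
356 [577.2 219.6] [95.1 53.3] 17.8
```

```bash
python3 -m jog '[[[0.2,-0.0014,0.0004,0.004,0,0,0],[0.2,-0.0014,0.0004,0.007,0,0,0],[0.2,-0.0014,0.0004,0.009,0,0,0],[0.2,-0.0014,0.0004,0.010,0,0,0],[0.2,-0.0014,0.0004,0.011,0,0,0],[0.2,-0.0014,0.0004,0.012,0,0,0],[0.2,-0.0014,0.0004,0.0125,0,0,0],[0.2,-0.0014,0.0004,0.0125,0,0,0]]]'
```

```text
t: 7.9
tcp_pos: [572.9, 219.9, 89.6]
tool_rot: [180.0, 0.0, 16.1]
ft_force: [-0.6, -0.8, -2.0]
gripper_width: 29.8
finger_force: 26.5
```

```bash
python3 -m jog '[[[0.2,0,0,0.0005,0,0,0],[0.2,0,0,0.001,0,0,0],[0.2,0,0,0.0015,0,0,0],[0.2,0,0,0.002,0,0,0],[0.2,0,0,0.0025,0,0,0],[0.2,0,0,0.003,0,0,0]]]'
```

```text
t: 8.5
tcp_pos: [572.7, 219.6, 86.4]
tool_rot: [180.0, 0.0, 16.1]
ft_force: [-2.0, -5.0, 0.2]
gripper_width: 29.6
finger_force: 26.7
```

```bash
python3 -m jog '[[[0.2,-0.0003,0.0004,0,0,0,0],[0.2,-0.0003,0.0004,0,0,0,0],[0.2,-0.0003,0.0004,0,0,0,0]]]'
```

```text
t: 8.8
tcp_pos: [572.6, 219.5, 86.4]
tool_rot: [180.0, 0.0, 16.1]
ft_force: [-1.5, -3.1, -2.5]
gripper_width: 29.5
finger_force: 26.5
```

```bash
python3 -m jog '[[[0.2,-0.0002,0.0006,0,0,0,0],[0.2,-0.0002,0.0006,0,0,0,0],[0.2,-0.0002,0.0006,0.001,0,0,0],[0.2,-0.0002,0.0006,0.002,0,0,0],[0.2,-0.0002,0.0006,0.003,0,0,0],[0.2,-0.0002,0.0006,0.003,0,0,0]]]'
```

```text
t: 9.4
tcp_pos: [572.6, 219.1, 83.3]
tool_rot: [-180.0, -0.0, 16.1]
ft_force: [-0.7, -0.3, -2.5]
gripper_width: 29.6
finger_force: 26.4
```

```bash
python3 -m jog '[[[0.2,0,0,0.003,0,0,0],[0.2,0,0,0.006,0,0,0],[0.2,0,0,0.009,0,0,0],[0.2,0,0,0.012,0,0,0],[0.2,0,0,0.015,0,0,0],[0.2,0,0,0.018,0,0,0],[0.2,0,0,0.019,0,0,0],[0.2,0,0,0.019,0,0,0]]]'
```

```text
t: 10.2
tcp_pos: [572.5, 218.9, 64.3]
tool_rot: [-180.0, 0.0, 16.1]
ft_force: [-0.4, -0.3, -2.0]
gripper_width: 29.7
finger_force: 26.4
```

```bash
python3 -m jog '[[[0.2,0,0,0.001,0,0,0],[0.2,0,0,0.002,0,0,0],[0.2,0,0,0.003,0,0,0],[0.2,0,0,0.0035,0,0,0],[0.2,0,0,0.004,0,0,0],[0.2,0,0,0.0045,0,0,0],[0.2,0,0,0.005,0,0,0],[0.2,0,0,0.005,0,0,0]]]'; python3 -c "
from h import *
print(r.read_state()['torque'])"
```

```text
t: 11.0
tcp_pos: [572.6, 218.9, 59.4]
tool_rot: [-180.0, 0.0, 16.1]
ft_force: [0.6, 0.0, -2.5]
gripper_width: 29.4
finger_force: 26.4
[-0.01919355  0.04695184  0.03310042]
```

```bash
python3 -m jog '[[[0.2,0,0,0.0005,0,0,0],[0.2,0,0,0.001,0,0,0],[0.2,0,0,0.0015,0,0,0],[0.2,0,0,0.002,0,0,0],[0.2,0,0,0.002,0,0,0]]]'; python3 -c "
from h import *
print(r.read_state()['torque'])"
```

```text
t: 11.5
tcp_pos: [572.6, 218.9, 57.4]
tool_rot: [-180.0, 0.0, 16.1]
ft_force: [-0.3, -0.4, -3.3]
gripper_width: 29.8
finger_force: 26.4
[-0.04448058  0.04309793 -0.01952583]
```

```bash
python3 -m jog '[[[0.2,0,0,0.0005,0,0,0],[0.2,0,0,0.001,0,0,0],[0.2,0,0,0.0015,0,0,0],[0.2,0,0,0.002,0,0,0],[0.2,0,0,0.0025,0,0,0],[0.2,0,0,0.003,0,0,0],[0.2,0,0,0.003,0,0,0]]]'; python3 -c "
from h import *
print(r.read_state()['torque'])"
```

```text
t: 12.2
tcp_pos: [572.6, 218.9, 54.4]
tool_rot: [-180.0, 0.0, 16.1]
ft_force: [-0.7, 0.0, -3.3]
gripper_width: 29.6
finger_force: 26.4
[-0.01605678  0.02472404  0.03597999]
```

```bash
python3 -m jog '[[[0.2,0,0,0.001,0,0,0],[0.2,0,0,0.002,0,0,0],[0.2,0,0,0.003,0,0,0],[0.2,0,0,0.004,0,0,0],[0.2,0,0,0.005,0,0,0],[0.2,0,0,0.006,0,0,0],[0.2,0,0,0.007,0,0,0],[0.2,0,0,0.0075,0,0,0]]]'
```

```text
t: 13.0
tcp_pos: [572.6, 218.9, 46.9]
tool_rot: [-180.0, 0.0, 16.1]
ft_force: [-0.5, -0.4, -2.4]
gripper_width: 29.2
finger_force: 26.4
```

```bash
python3 -m jog '[[[0.2,0,0,0.0005,0,0,0],[0.2,0,0,0.001,0,0,0],[0.2,0,0,0.0015,0,0,0],[0.2,0,0,0.0015,0,0,0]]]'
```

```text
t: 13.4
tcp_pos: [572.6, 218.9, 45.4]
tool_rot: [-180.0, 0.0, 16.1]
ft_force: [0.2, -0.0, -2.8]
gripper_width: 29.7
finger_force: 26.4
```

```bash
python3 -m jog '[[[0.2,0,0,0.0003,0,0,0],[0.2,0,0,0.0006,0,0,0],[0.2,0,0,0.0009,0,0,0],[0.2,0,0,0.0012,0,0,0],[0.2,0,0,0.0012,0,0,0]]]'
```

```text
t: 13.9
tcp_pos: [572.7, 218.9, 44.3]
tool_rot: [180.0, 0.0, 16.1]
ft_force: [-0.6, -0.3, -3.0]
gripper_width: 30.0
finger_force: 26.4
```

```bash
python3 -m jog '[[[0.2,0,0,0.0003,0,0,0],[0.2,0,0,0.0006,0,0,0],[0.2,0,0,0.0006,0,0,0]]]'; python3 -m jog '[[[0.2,0,0,0.0003,0,0,0],[0.2,0,0,0.0005,0,0,0],[0.2,0,0,0.0005,0,0,0]]]'
```

```text
t: 14.2
tcp_pos: [572.7, 218.9, 44.3]
tool_rot: [180.0, 0.0, 16.1]
ft_force: [-3.9, -1.8, 3.9]
gripper_width: 29.5
finger_force: 27.2
t: 14.5
tcp_pos: [572.7, 218.9, 44.3]
tool_rot: [180.0, 0.0, 16.1]
ft_force: [-5.5, -1.3, 7.5]
gripper_width: 29.2
finger_force: 27.8
```

```bash
python3 -m jog '[[[0.2,0,0,-0.0007,0,0,0],[0.2,0,0,-0.0007,0,0,0],[0.4,0,0,-0.0007,0,0,0],[0.7,0,0,-0.0007,0,0,0],[0.8,0,0,-0.0007,0,0,0],[0.8,0,0,-0.0007,0,0,0],[0.8,0,0,-0.0007,0,0,0]]]'; python3 -c "
from h import *
print(r.read_state()['torque'])"
```

```text
t: 15.2
tcp_pos: [572.7, 219.0, 43.9]
tool_rot: [-180.0, -0.0, 16.1]
ft_force: [0.3, -1.2, -0.4]
gripper_width: 68.2
finger_force: 0.0
[-0.02336326 -0.00450541  0.01483231]
```

```bash
python3 -m jog '[[[0.8,0,0,-0.01,0,0,0],[0.8,0,0,-0.03,0,0,0],[0.8,0,0,-0.07,0,0,0],[0.8,0,0,-0.11,0,0,0],[0.8,0,0,-0.13,0,0,0],[0.8,0,0,-0.13,0,0,0]]]'; python3 - <<'E'
from h import *
b=snap("side"); print(r.read_state()["ft_force"])
save(cv2.resize(b[145:235,240:340],(660,594),interpolation=cv2.INTER_CUBIC),"seated.png")
for m in viewer.mark_of("keeper_knob","side")[:4]:
    uv=np.array(m["at"])*[512,384]; print(round(m["confidence"],2),uv.round(1),atz("side",uv,71).round(1))
for m in viewer.mark_of("keeper_pivot","side")[:4]:
    uv=np.array(m["at"])*[512,384]; print(round(m["confidence"],2),uv.round(1),atz("side",uv,41).round(1))
print("exp knob px",proj("side",[[502.6,200.3,71],[502.6,200.3,51],[506.3,228.1,51]]).round(1))
im=b.astype(int); R,B=im[...,0],im[...,2]; m=((B-R>40)).astype(np.uint8); k,l,st,c=cv2.connectedComponentsWithStats(m); i=1+np.argmax(st[1:,4]); ys,xs=np.nonzero(l==i)
rr=cv2.minAreaRect(pts("side",xs,ys,39)); print(st[i,4],np.round(rr[0],1),np.round(rr[1],1),round(rr[2],1))
E
```

```text
t: 15.8
tcp_pos: [575.3, 219.5, 179.3]
tool_rot: [179.9, -0.5, 16.1]
ft_force: [-0.4, -0.0, -0.2]
gripper_width: 68.4
finger_force: 0.0
[-0.75818042 -0.07075235  0.05789403]
0.56 [160.9 228.6] [278.2 -24.9  71. ]
0.43 [268.9 182.5] [506.4 192.7  71. ]
0.36 [164.8 134.2] [169.6 255.2  71. ]
0.92 [272.7 176.8] [507.8 230.6  41. ]
0.9 [162. 222.] [262.9   3.9  41. ]
0.61 [170.5 127.5] [162.6 302.1  41. ]
0.42 [294.7 187.1] [576.5 217.4  41. ]
exp knob px [[268.4 179.9]
 [268.1 183.4]
 [272.1 175.6]]
206 [587.9 223.5] [67.4 58.7] 13.8
```

View pics/seated.png

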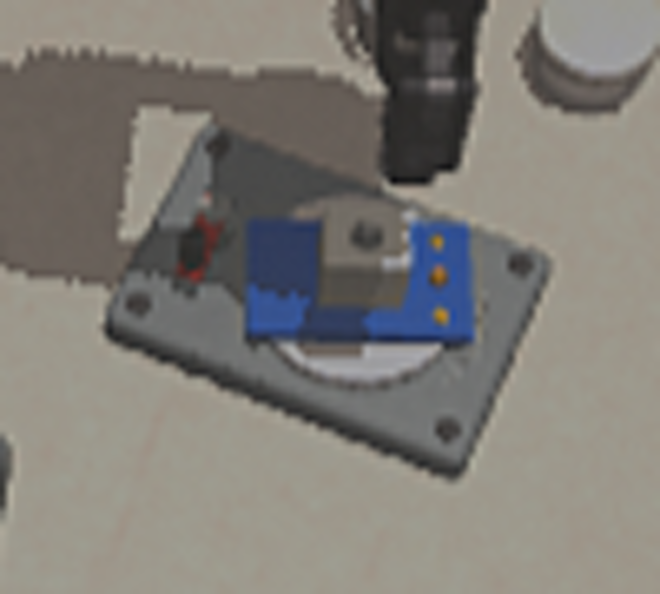

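```bash
python3 d.py 503.2 204.3 110 82.5
```

```text
shift m [-0.0699 -0.0051  0.063 ] turn [-0.0012  0.0015 -1.1585]
```

```bash
python3 -m jog '[[[0.4,-0.02,-0.001,0.01,0,0,-0.14],[0.22,-0.04,-0.003,0.02,0,0,-0.28],[0.22,-0.055,-0.005,0.03,0,0,-0.42],[0.22,-0.07,-0.005,0.04,0,0,-0.57],[0.22,-0.07,-0.005,0.05,0,0,-0.72],[0.22,-0.07,-0.005,0.063,0,0,-0.87],[0.22,-0.07,-0.005,0.063,0,0,-1.01],[0.22,-0.07,-0.005,0.063,0,0,-1.158]]]'; python3 -m jog '[[[0.22,0,0,0,0,0,0],[0.22,0,0,0,0,0,0],[0.22,0,0,0,0,0,0]]]'; python3 d.py 503.2 204.3 56 82.5
```

```text
t: 16.75
tcp_pos: [502.1, 203.9, 108.2]
tool_rot: [-179.7, 0.1, 82.8]
ft_force: [0.1, 0.4, 0.3]
gripper_width: 18.8
finger_force: 0.0
t: 17.05
tcp_pos: [503.6, 204.2, 110.3]
tool_rot: [-179.9, 0.0, 82.4]
ft_force: [-0.1, 0.3, -0.2]
gripper_width: 18.4
finger_force: 0.0
shift m [ 0.0001 -0.0003  0.0543] turn [-0.0011  0.0004 -0.0025]
```

```bash
python3 -m jog '[[[0.32,0,0,0.015,0,0,0],[0.32,0,0,0.028,0,0,0],[0.32,0,0,0.034,0,0,0],[0.32,0,0,0.037,0,0,0],[0.32,0,0,0.040,0,0,0],[0.32,0,0,0.043,0,0,0],[0.32,0,0,0.046,0,0,0],[0.32,0,0,0.046,0,0,0]]]'
```

```text
t: 17.85
tcp_pos: [503.9, 204.2, 64.7]
tool_rot: [-180.0, 0.0, 82.5]
ft_force: [-0.7, 0.1, -0.1]
gripper_width: 27.1
finger_force: 0.0
```

```bash
python3 -m jog '[[[0.32,0,0,0.003,0,0,0],[0.32,0,0,0.006,0,0,0],[0.32,0,0,0.009,0,0,0],[0.22,0,0,0.009,0,0,0],[0.22,0,0,0.009,0,0,0],[0.22,0,0,0.009,0,0,0]]]'
```

```text
t: 18.45
tcp_pos: [504.1, 204.3, 56.0]
tool_rot: [180.0, -0.0, 82.5]
ft_force: [-0.5, -0.3, -0.3]
gripper_width: 18.8
finger_force: 0.0
```

```bash
python3 -m jog '[[[0.22,0.0002,0.0031,0,0,0,-0.13],[0.22,0.0008,0.0062,0,0,0,-0.26],[0.22,0.0018,0.0091,0,0,0,-0.39],[0.22,0.0032,0.0119,0,0,0,-0.52],[0.22,0.0049,0.0145,0,0,0,-0.65],[0.22,0.0069,0.0169,0,0,0,-0.78]]]'; python3 - <<'E'
from h import *
b=snap("side"); save(cv2.resize(b[145:235,240:340],(660,594),interpolation=cv2.INTER_CUBIC),"mid.png"); print(r.read_state())
E
```

```text
t: 19.05
tcp_pos: [521.2, 209.0, 55.7]
tool_rot: [-179.9, -0.0, 127.5]
ft_force: [-1.6, -0.9, -0.1]
gripper_width: 18.7
finger_force: 0.6
{'t': 19.1, 'joint_pos': array([ 1.02844889e+01,  1.54795073e+01,  1.07872618e+02,  8.10686722e-03,
        5.66846041e+01, -2.73772966e+01]), 'dq': array([-0.19725425, -0.43236898,  0.32980881, -0.1958296 , -0.54825425,
       14.66217937]), 'joint_efforts': array([ 6.65476802e-02, -3.82217252e+01, -2.67538762e+01,  2.23767373e-02,
       -1.29889632e-01, -3.35014304e-01]), 'tcp_pos': array([521.65144947, 209.12344295,  55.85830551]), 'tool_rot': array([-1.79970498e+02, -2.29032033e-02,  1.27657325e+02]), 'ft_force': array([ 0.34792223, -0.7218845 , -0.21443325]), 'torque': array([-0.04651985,  0.06641266, -0.03193258]), 'finger_force': 0.30556549318134785, 'gripper_width': 18.940188131397804}
```

View pics/mid.png

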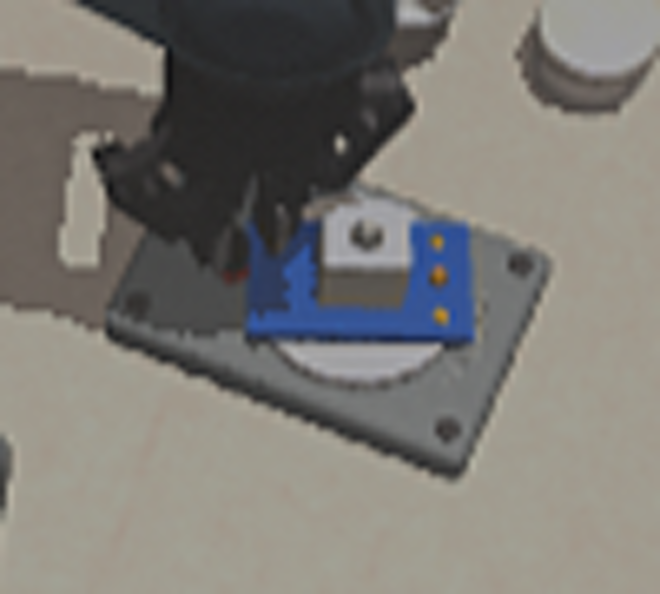

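The picture shows the fingers astride the knob, with the red bar tip at about (235,272) in the crop. The hub is clear and the plate is still seated, so I continue the swing.

```bash
python3 -m jog '[[[0.22,0.0002,0.0031,0,0,0,-0.13],[0.22,0.0008,0.0062,0,0,0,-0.26],[0.22,0.0018,0.0091,0,0,0,-0.39],[0.22,0.0032,0.0119,0,0,0,-0.52],[0.22,0.0049,0.0145,0,0,0,-0.65],[0.22,0.0069,0.0169,0,0,0,-0.78],[0.22,0.0069,0.0169,0,0,0,-0.78],[0.22,0.0069,0.0169,0,0,0,-0.78]]]'
```

```text
t: 19.9
tcp_pos: [531.1, 224.6, 56.1]
tool_rot: [180.0, 0.0, 171.6]
ft_force: [-0.2, 1.0, 0.4]
gripper_width: 18.7
finger_force: 0.0
```

```bash
python3 -m jog '[[[0.22,0,0.001,0,0,0,0],[0.22,0,0.002,0,0,0,0],[0.22,0,0.003,0,0,0,0],[0.22,0,0.003,0,0,0,0]]]';  python3 -m jog '[[[0.22,0,0.0005,0,0,0,0],[0.22,0,0.001,0,0,0,0],[0.22,0,0.0015,0,0,0,0],[0.22,0,0.0015,0,0,0,0]]]'
```

```text
t: 20.3
tcp_pos: [531.6, 227.6, 56.1]
tool_rot: [180.0, 0.0, 171.8]
ft_force: [0.7, -2.4, -1.0]
gripper_width: 18.5
finger_force: 0.5
t: 20.7
tcp_pos: [531.6, 229.2, 55.9]
tool_rot: [180.0, -0.0, 171.8]
ft_force: [0.4, -0.8, 0.6]
gripper_width: 19.0
finger_force: 0.5
```

```bash
python3 -m jog '[[[0.22,0,0.0005,0,0,0,0],[0.22,0,0.001,0,0,0,0],[0.22,0,0.001,0,0,0,0]]]';  python3 -m jog '[[[0.22,0,0.0005,0,0,0,0],[0.22,0,0.001,0,0,0,0],[0.22,0,0.001,0,0,0,0]]]'
```

```text
t: 21.0
tcp_pos: [531.6, 229.4, 55.9]
tool_rot: [-179.9, -0.0, 171.9]
ft_force: [0.3, -4.7, 1.2]
gripper_width: 18.7
finger_force: 2.5
t: 21.3
tcp_pos: [531.7, 229.6, 55.8]
tool_rot: [-179.8, -0.0, 171.9]
ft_force: [-0.2, -8.5, 2.0]
gripper_width: 19.1
finger_force: 4.2
```

Stop felt: the force rises and the tool no longer advances. Back off, centre on the knob, open slightly, rise.

```bash
python3 -m jog '[[[0.22,0,-0.003,0,0,0,0],[0.26,0,-0.005,0,0,0,0],[0.28,0,-0.005,0,0,0,0],[0.28,0,-0.005,0,0,0,0]]]'; python3 -m jog '[[[0.28,0,0,-0.01,0,0,0],[0.28,0,0,-0.03,0,0,0],[0.28,0,0,-0.07,0,0,0],[0.28,0,0,-0.12,0,0,0],[0.28,0.03,0,-0.16,0,0,0],[0.28,0.08,0,-0.16,0,0,0],[0.28,0.13,0,-0.16,0,0,0],[0.28,0.13,0,-0.16,0,0,0]]]'
python3 - <<'E'
from h import *
b=snap("side"); save(np.hstack([cv2.resize(b[145:235,240:340],(480,432),interpolation=cv2.INTER_CUBIC)]),"end.png"); s=r.read_state(); print(s["tcp_pos"],s["ft_force"])
for q in("cast","denture","jar","cup"):
    for t in viewer.silhouettes(q,"side")[:1]:
        ys,xs=np.nonzero(t["region"]); print(q,xs.mean().round(),ys.mean().round())
E
```

```text
t: 21.7
tcp_pos: [531.1, 226.4, 55.9]
tool_rot: [180.0, -0.0, 171.9]
ft_force: [-0.3, -0.1, 0.3]
gripper_width: 23.9
finger_force: 0.0
t: 22.5
tcp_pos: [397.1, 245.1, 215.2]
tool_rot: [-180.0, -0.2, 172.0]
ft_force: [0.3, 0.3, 0.7]
gripper_width: 23.8
finger_force: 0.0
[399.93521607 245.0047824  216.10108115] [0.27833653 0.16923209 0.39393855]
cast 303.0 311.0
denture 329.0 277.0
jar 329.0 150.0
cup 301.0 143.0
```

View pics/end.png

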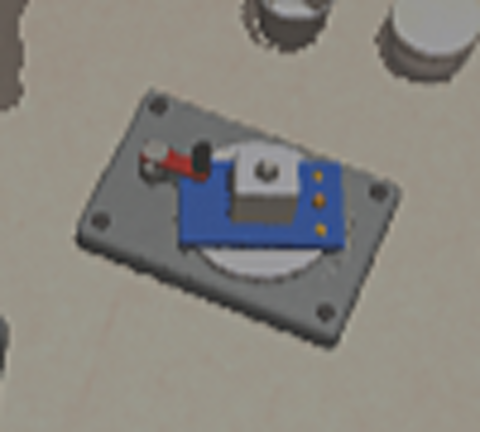

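The keeper now points along the stand's +x over the plate's edge, with the knob at about (202,155) in the crop. The plate is flush with the pin between the dots, and the bystanders have not moved.

```bash
python3 -m jog '[[[0.28,0,0,0,0,0,0],[0.28,0,0,0,0,0,0]]]'; python3 -c "
from h import *
print(r.finish_job())"
```

```text
t: 22.95
tcp_pos: [403.3, 244.4, 216.0]
tool_rot: [-180.0, -0.0, 171.8]
ft_force: [-0.2, 0.2, -0.4]
gripper_width: 23.9
finger_force: 0.0
the job is handed in; nothing more can be done
None
```

The job is handed in at about 23 s: the index plate lies flush over shaft and pin (about 10–12 N at most in my readings), the keeper is swung in to its stop and released, and the cast, denture, jar and cup are where they were.

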